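# Close up the block row on the clock bench

### The arm

A 7-joint arm with a two-finger parallel gripper is mounted at the origin on the work surface. World frame = base frame: x ahead of the robot, y to its left, z up, the work surface at z = 0. Lengths are in m, angles in rad, forces in N, time in s.
With the tool pointing down it reaches from about 0.425 to 0.875 m from the base axis. Payload 8.4 kg.
Tool frame: the origin (TCP) lies midway between the tips of the shut fingers; the grasp point (between the pads) lies 19 mm behind it (grasp_offset is the distance from the TCP to the grasp point, in m); z points along the fingers, x is the direction in which the jaws open and shut, and the axes are right-handed (so a half turn about z gives the same grasp; the last joint's range is limited). The gripper opens to 85 mm and grips with 20 to 120 N. Pads are 22 mm wide; open, the fingers measure 114 mm over their backs; the gripper's body (76 mm by 85 mm) begins 54 mm behind the grasp point. The pads swing forward as they close: fully open they stand 13 mm farther back than shut.
Start: joints at [-1.263, 0.333, 0.04, 1.465, -0.013, 1.343, -0.059], TCP at [0.257, 0.597, 0.231] pointing down, gripper open.
Joint ranges: [-2.58, 2.58], [-0.38, 2.09], [-1.3, 1.39], [0.25, 2.4], [-1.5, 4.64], [0.08, 2.09], [-2.65, 2.65]. Speed limits (rad/s): [2.22, 2.22, 2.79, 2.79, 3.14, 3.14, 3.14].

### API

Orientations are given as a unit quaternion [w, x, y, z].
In Python, from cell import * gives the robot as it stands. The module is installed in compiled form; this text tells all that it offers.
- The arm moves only by the tool jog_arm, never from a script. Its argument "commands" is a list of rows, each an object with "rotation": the turn, a rotation vector about the tool's x, y, z in rad, a list of three; "xyz": the shift along the tool's x, y, z in mm, a list of three; "grip": the finger opening in mm, from 0 to 85.4. A call has 1 to 20 rows; each row is the pose to reach, as a shift and turn from the pose commanded when the call began, along the tool's axes at that moment; what a row does not reach only later rows make up. A row lasts 1/8 s, in which the tool goes at most 62.5 mm and 10.7 degrees, less where a joint would pass 70% of its speed; a pose out of reach is approached as far as the arm can. A call with a gripper value outside its range is refused whole. The fingers move at their own pace and stop on an object; "squeeze" is the grip in N (left out, the last holds). Time passes only in rows, so rows that repeat a pose let the fingers close. It gives the time, the measured TCP pose, the force and the opening at its end, in the units of the state.
- read_state(): the state, without advancing time (a new reading comes with each control period).
- camera(name): name is "scene" or "top"; returns the picture (420x560x3 uint8, red, green, blue); there is no depth.
- get_calibration(name): a dict with "K" (3x3 intrinsics, pixels), "pose" (4x4, takes a point from camera to world coordinates). Camera axes: x right, y up, looking along -z (the intrinsics and any distortion apply to the point x, -y, -z); pixel columns grow to the right and rows downward; lengths in m; the calibration is good to about 2 mm. A picture is of the moment at which its call begins. get_calibration takes no time and is no camera call.
- close_job(): hands the job in, once; it reports no verdict.
Trained networks look in the newest picture that a camera, given by its name, has taken for a name from the list of things; names that differ only in an ending like _2 or _b are one class to them, and where a whole thing is asked for, a point or a joint stands for the part that bears it (a point fixed in the world has none). Each returns a list of dicts, best first, with "p" (0 to 1); they miss things now and then, are a little off and sometimes report something else, mostly with a low value. They report only what shows in the picture. A call takes as long as a camera call. They do not tell look-alikes from the thing itself.
- search_frame(camera, query): "rect" ([left, top, right, bottom] in pixels, round what is visible of it).
The state is a dict: "t": time; "joints": joint angles; "dq": joint speeds; "joint_torque": joint torques, N m; "tool_pos": TCP position; "orientation": TCP orientation; "force": force on the tool from outside, world axes, zero at the start; "ft_torque": the same for the moment, N m; "gripper_width": finger opening in m.
Only numpy, scipy, OpenCV 4.12 (cv2) and the standard library are available. Lean on these libraries where they do the work, as an engineer would, in place of code of your own. Each camera call takes 0.05 s, during which the arm holds its last target.

### The job

Push the row of five aluminium blocks along the slot of the rail as one train until it stands tight against the end stop, then swing the keeper bar fully closed across the slot behind it. Push with the fingertips: no block may be lifted or tipped, the row must not come apart on the way, and leave everything else on the bench where it is.

Things in the scene. Friction and masses are not known exactly. Their poses are not given: they have to be found in the camera images.
- rail: fixed block rail: wooden base 320 long (local x) x 66 wide x 12 high, with a slot along its middle, 32.5 wide between two brass lips that rise to 20 above the table; slot floor 12 above the table. Origin: centre of its underside. Local +x points along the slot to the end stop; the -x end is open. Fully home, the five blocks fill local x = -2 to +148.
- stop_face (a point): centre of the end stop's face at the slot floor (rail local x = +148, y = 0, 12 above the table). The stop is a dark steel plate 60 wide, 12 thick, its top 40 above the table.
- keeper (a joint): angle of the keeper, a flat dark steel bar on a vertical pivot beside the rail. 0 = open, beside the rail, pointing to the rail's local -x; negative = splayed outward; grows as it swings inward over the lips; 1.571 = fully closed against its own stop, pointing to local +y, square across the slot behind the row. Stays where left; about 1 N at the tip moves it.
- keeper_pivot (a point): on the keeper's pivot axis, at the bar's mid height (29 above the table); fixed at rail local x = -14, y = -40
- keeper_tip (a point): on the keeper bar's centre line at its free end, 76 from the pivot axis, at the bar's mid height (29 above the table). The bar is 10 wide, ends 81 from the pivot, and is 14 high: 22 to 36 above the table.
- block1: loose aluminium block, 30 x 30 x 32 high, about 80 g, a dark round bore in its top, standing in the rail's slot; number 1 of 5 in the row counted from the end-stop side (the leading block). Origin: centre of its underside; axes as the rail's at the start. Its top is 44 above the table. Fully home, its origin is at rail local x = 133.
- block2: loose aluminium block, 30 x 30 x 32 high, about 80 g, a dark round bore in its top, standing in the rail's slot; number 2 of 5 in the row counted from the end-stop side. Origin: centre of its underside; axes as the rail's at the start. Its top is 44 above the table. Fully home, its origin is at rail local x = 103.
- block3: loose aluminium block, 30 x 30 x 32 high, about 80 g, a dark round bore in its top, standing in the rail's slot; number 3 of 5 in the row counted from the end-stop side. Origin: centre of its underside; axes as the rail's at the start. Its top is 44 above the table. Fully home, its origin is at rail local x = 73.
- block4: loose aluminium block, 30 x 30 x 32 high, about 80 g, a dark round bore in its top, standing in the rail's slot; number 4 of 5 in the row counted from the end-stop side. Origin: centre of its underside; axes as the rail's at the start. Its top is 44 above the table. Fully home, its origin is at rail local x = 43.
- block5: loose aluminium block, 30 x 30 x 32 high, about 80 g, a dark round bore in its top, standing in the rail's slot; number 5 of 5 in the row counted from the end-stop side (the rearmost block: the one to push on). Origin: centre of its underside; axes as the rail's at the start. Its top is 44 above the table. Fully home, its origin is at rail local x = 13.
- spare_block: one more aluminium block 30 x 30 x 32 high with a wide bore, standing on the table beside the rail; origin: centre of underside (bystander, loose, leave alone)
- gear: brass gear wheel 56 in diameter lying flat with a short arbor, 29 high in all, on the table beside the rail; origin: centre of underside (bystander, loose, leave alone)
- loupe: black eye loupe 40 in diameter, 34 high, standing beside the rail; origin: centre of underside (bystander, loose, leave alone)
- oil_bottle: small amber bottle 28 in diameter, 55 high, standing beyond the end-stop plate; origin: centre of underside (bystander, loose, leave alone)
- pillar: brass pillar 26 in diameter, 52 high, standing on the table; origin: centre of underside (bystander, loose, leave alone)
- tweezers: steel tweezers about 126 long, 8 high, lying on the table; origin: near the middle, underside (bystander, loose, leave alone)
- screwdriver: small screwdriver 130 long lying on the table; origin: near the middle, underside (bystander, loose, leave alone)
There are look-alikes about, which are no part of the job. Leave any red look-alike of the block3 alone.

How it is judged:
On the way, in this order (a step that is already met when the one before it is completed fails the run):
1. the whole row stands against the end stop, with the keeper not yet swung across (x of block1 in the frame of rail above 0.1295 m and x of block2 in the frame of rail above 0.0995 m and x of block3 in the frame of rail above 0.0695 m and x of block4 in the frame of rail above 0.0395 m and x of block5 in the frame of rail above 0.0095 m and value of joint keeper below 0.6 rad), for 0.2 s.
2. the keeper is closed behind the row (value of joint keeper above 1.45 rad and x of block1 in the frame of rail above 0.1295 m and x of block2 in the frame of rail above 0.0995 m and x of block3 in the frame of rail above 0.0695 m and x of block4 in the frame of rail above 0.0395 m and x of block5 in the frame of rail above 0.0095 m), for 0.2 s.
At the end, for the whole second after the job is handed in: Each of the five blocks is within 3.5 mm of its place in the closed-up row against the end stop, upright and seated on the slot floor, at rest; the keeper is closed to more than 1.45 rad (all of step 2 and z of each of block1, block2, block3, block4, block5 in the frame of rail below 0.0145 m and angle between each of block1, block2, block3, block4, block5's own z axis and vertical below 0.06 rad and linear speed of each of block1, block2, block3, block4, block5 below 0.01 m/s); the robot touches nothing.
It fails at once if a block is lifted off the slot floor (more than 6 mm) (z of any of block1, block2, block3, block4, block5 in the frame of rail above 0.018 m).
It fails at once if a block is tipped (more than 0.25 rad) (angle between any of block1, block2, block3, block4, block5's own z axis and vertical above 0.25 rad).
It fails at once if the row comes apart (gaps adding up to more than 10 mm) (distance between block1 and block5 above 0.13 m).
It fails at once if a bystander is moved more than 15 mm (distance of any of spare_block, gear, loupe, oil_bottle, pillar, tweezers, screwdriver from where it was at the start of the episode above 0.015 m).
It also fails if it takes over 51 s, if anything falls off the work surface, if the arm or the gripper's body presses on something with over 40 N, if the wrist force passes 120 N, or if a joint passes its speed limit or range.

## Working session

There is one attempt and no reset: what is moved stays moved. The work goes in short steps, Python scripts to look and compute and a tool call to move; the robot and the scene stay as the last step left them, time stands still between calls to the robot, and variables do not carry over. Pictures are saved under pics/ and viewed, and the job is handed in when it is done.

Besides the shell and the picture viewer there is one more tool, called after ">>>" as name([rows], argument=value, ...), one row to a line, values as JSON. jog_arm: Moves the arm, as the interface text tells. Its arguments: {"type":"object","properties":{"commands":{"type":"array"},"squeeze":{"type":"number"}},"required":["commands"]}

```bash
mkdir -p pics; python3 - <<'E'
from cell import *
import cv2,numpy as np
for n in ["scene","top"]:
    im=camera(n); cv2.imwrite(f"pics/{n}0.png",im[:,:,::-1])
    c=get_calibration(n); print(n,{k:np.round(v,4).tolist() if not isinstance(v,str) else v for k,v in c.items()})
    for q in ["rail","keeper","block1","block3","block5","spare_block","stop_face"]:
        try: print(q,[(np.round(d["rect"]).tolist(),round(d["p"],2)) for d in search_frame(n,q)])
        except Exception as e: print(q,e)
s=read_state(); print({k:np.round(v,4).tolist() for k,v in s.items()})
E
```

```text
scene {'K': [[523.0467, 0.0, 271.6857], [0.0, 523.0467, 206.378], [0.0, 0.0, 1.0]], 'pose': [[-0.6133, -0.5273, 0.5881, 1.4586], [0.7897, -0.3928, 0.4713, 0.7471], [-0.0175, 0.7534, 0.6573, 1.0908], [0.0, 0.0, 0.0, 1.0]]}
rail [([224.0, 205.0, 328.0, 252.0], 0.97)]
keeper [([239.0, 218.0, 262.0, 225.0], 0.59)]
block1 [([295.0, 224.0, 309.0, 237.0], 0.69), ([266.0, 212.0, 280.0, 226.0], 0.65), ([258.0, 209.0, 268.0, 223.0], 0.49), ([327.0, 240.0, 340.0, 261.0], 0.27)]
block3 [([295.0, 224.0, 309.0, 237.0], 0.69), ([266.0, 212.0, 280.0, 226.0], 0.65), ([258.0, 209.0, 268.0, 223.0], 0.49), ([327.0, 240.0, 340.0, 261.0], 0.27)]
block5 [([295.0, 224.0, 309.0, 237.0], 0.69), ([266.0, 212.0, 280.0, 226.0], 0.65), ([258.0, 209.0, 268.0, 223.0], 0.49), ([327.0, 240.0, 340.0, 261.0], 0.27)]
spare_block [([290.0, 246.0, 304.0, 263.0], 0.49)]
stop_face [([224.0, 203.0, 328.0, 252.0], 0.76), ([375.0, 279.0, 386.0, 300.0], 0.48)]
top {'K': [[437.0197, 0.0, 279.6369], [0.0, 437.0197, 206.8451], [0.0, 0.0, 1.0]], 'pose': [[0.0633, 0.9749, -0.2136, 0.3378], [-0.998, 0.0623, -0.0114, -0.0227], [0.0022
[... 690 characters left out ...]
.68), ([259.0, 202.0, 272.0, 219.0], 0.61), ([271.0, 200.0, 285.0, 218.0], 0.59), ([218.0, 267.0, 238.0, 285.0], 0.55), ([234.0, 202.0, 242.0, 219.0], 0.44)]
spare_block [([211.0, 175.0, 222.0, 190.0], 0.77), ([96.0, 180.0, 116.0, 190.0], 0.63)]
stop_face [([197.0, 186.0, 334.0, 233.0], 0.94)]
{'t': 0.8, 'joints': [-1.2632, 0.3331, 0.0399, 1.4654, -0.0133, 1.3433, -0.0585], 'dq': [-0.0001, -0.0002, -0.0007, 0.0011, -0.0005, 0.0006, 0.0005], 'joint_torque': [0.0001, -65.8259, 1.3629, -40.5801, 0.0165, 0.0028, 0.0], 'tool_pos': [0.2572, 0.5969, 0.2314], 'orientation': [0.0, 0.8354, 0.5497, 0.0], 'force': [0.0299, -0.0598, 1.1083], 'ft_torque': [0.0093, 0.001, -0.0281], 'gripper_width': 0.0857}
```

```bash
python3 - <<'E'
import cv2
a=cv2.imread("pics/top0.png");b=cv2.imread("pics/scene0.png")
cv2.imwrite("pics/top0c.png",cv2.resize(a[160:300,180:380],None,fx=4,fy=4,interpolation=cv2.INTER_CUBIC))
cv2.imwrite("pics/scene0c.png",cv2.resize(b[180:310,210:400],None,fx=4,fy=4,interpolation=cv2.INTER_CUBIC))
E
```

```text
(no output)
```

View pics/top0.png

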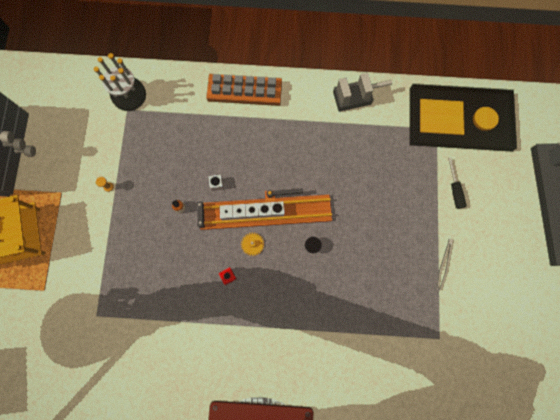

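View pics/top0c.png

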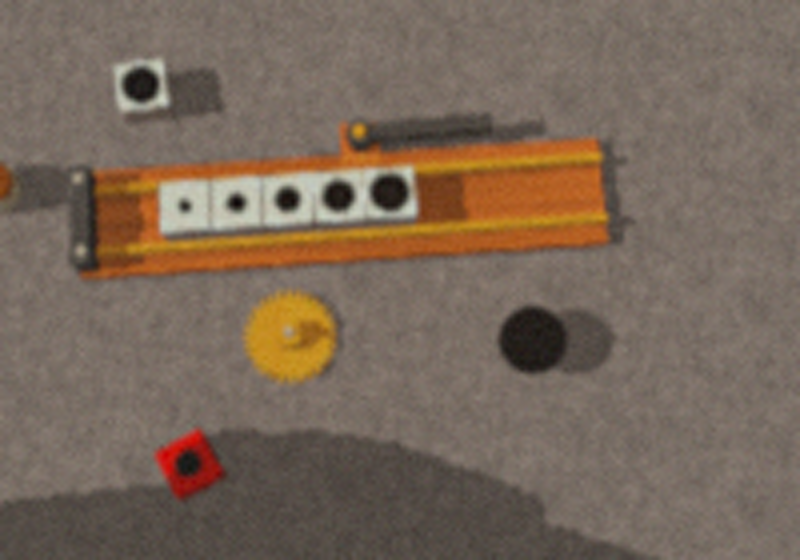

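View pics/scene0c.png

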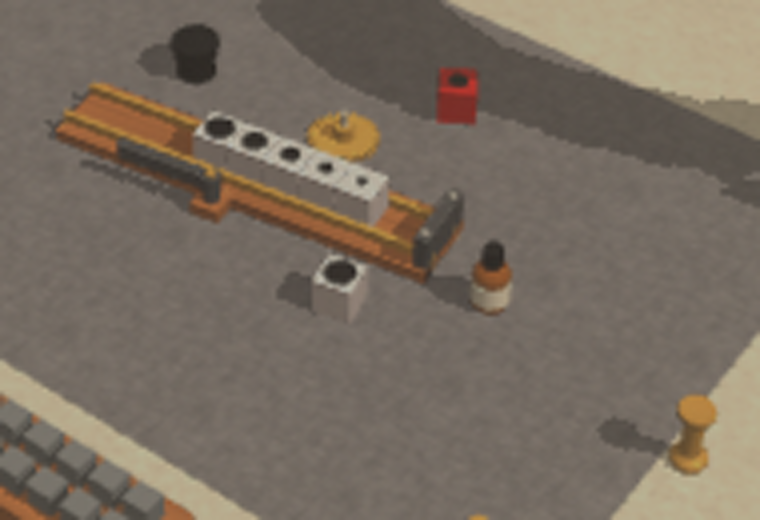

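View pics/scene0.png

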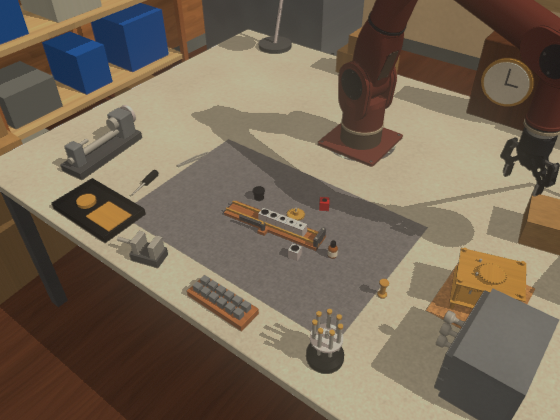

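```bash
cat > h.py <<'E'
import numpy as np,cv2
from cell import *
def ray(n,uv):
    c=get_calibration(n);K=np.array(c["K"]);P=np.array(c["pose"])
    d=np.linalg.inv(K)@np.array([uv[0],uv[1],1.]);d=P[:3,:3]@(d*[1,-1,-1]);return P[:3,3],d
def atz(n,uv,z):
    o,d=ray(n,uv);return o+d*(z-o[2])/d[2]
def proj(n,X):
    c=get_calibration(n);K=np.array(c["K"]);P=np.array(c["pose"])
    p=(np.atleast_2d(X)-P[:3,3])@P[:3,:3]*[1,-1,-1];p=p@K.T;return p[:,:2]/p[:,2:]
def tri(uvs):
    A=np.zeros((3,3));b=np.zeros(3)
    for n,uv in uvs:
        o,d=ray(n,uv);d/=np.linalg.norm(d);M=np.eye(3)-np.outer(d,d);A+=M;b+=M@o
    return np.linalg.solve(A,b)
T=lambda u,v:(180+u/4-.375,160+v/4-.375)
S=lambda u,v:(210+u/4-.375,180+v/4-.375)
E
python3 - <<'E'
from h import *
np.set_printoptions(precision=4,suppress=True)
tb=[(185,205),(237,202),(288,198),(339,195),(390,191)]
sb=[(362,181),(326,167),(291,154),(255,141),(220,128)]
for a,b in zip(tb,sb):print(tri([("top",T(*a)),("scene",S(*b))]),atz("top",T(*a),.044),atz("scene",S(*b),.044))
print("pivot",tri([("top",T(358,131)),("scene",S(212,174))]),atz("top",T(358,131),.038))
for p in [(602,157),(607,217)]: print("lip end",atz("top",T(*p),.02))
for p in [(609,243),(600,140)]: print("base corner",atz("top",T(*p),.012))
print("base corner stop",atz("top",T(82,277),.0))
for p in [(98,172),(98,268)]: print("stop face top",atz("top",T(*p),.04))
for p in [(64,115),(92,88)]: print("scene lip end",atz("scene",S(*p),.02))
E
```

```text
[0.5397 0.1149 0.0464] [0.5403 0.1149 0.044 ] [0.5374 0.1137 0.044 ]
[0.5433 0.0847 0.0463] [0.5441 0.0845 0.044 ] [0.5409 0.0838 0.044 ]
[0.5474 0.0553 0.0462] [0.5484 0.0547 0.044 ] [0.545  0.0546 0.044 ]
[0.5514 0.0252 0.0458] [0.5521 0.0248 0.044 ] [0.5496 0.0244 0.044 ]
[ 0.5557 -0.0047  0.046 ] [ 0.5565 -0.005   0.044 ] [ 0.5538 -0.0057  0.044 ]
pivot [0.5928 0.0169 0.0385] [0.5932 0.0166 0.038 ]
lip end [ 0.5909 -0.1316  0.02  ]
lip end [ 0.554  -0.1361  0.02  ]
base corner [ 0.5397 -0.1388  0.012 ]
base corner [ 0.6035 -0.1308  0.012 ]
base corner stop [0.5005 0.1795 0.    ]
stop face top [0.5578 0.1688 0.04  ]
stop face top [0.5003 0.163  0.04  ]
scene lip end [ 0.5936 -0.1296  0.02  ]
scene lip end [ 0.5562 -0.1334  0.02  ]
```

```bash
cat >> h.py <<'E'
from scipy.spatial.transform import Rotation as R
O=np.array([.5512,.0250]);yaw=np.radians(97.6)
u=np.array([np.cos(yaw),np.sin(yaw)]);l=np.array([-u[1],u[0]])
W=lambda x,y,z:np.r_[O+x/1000*u+y/1000*l,z/1000]
def tcp():
    s=read_state();p=np.array(s["tool_pos"]);q=s["orientation"];Rt=R.from_quat(np.r_[q[1:],q[0]])
    d=p[:2]-O;return p,Rt,np.array([d@u,d@l,p[2]])*1000,s
def delta(x,y,z):
    p,Rt,_,_=tcp();Rg=R.from_matrix(np.c_[np.r_[-l,0],np.r_[-u,0],[0,0,-1]])
    return np.round(Rt.inv().apply(W(x,y,z)-p)*1000,1),np.round((Rt.inv()*Rg).as_rotvec(),4)
def model(n,ang=0.):
    im=camera(n)[:,:,::-1].copy();return im
E
python3 - <<'E'
from h import *
print(delta(-85,0,100),tcp()[2])
# overlay check
for n,sl,name in [("top",(160,300,180,380),"ov_t"),("scene",(180,310,210,400),"ov_s")]:
    im=cv2.imread(f"pics/{n}0.png");a,b,c,d=sl
    im=cv2.resize(im[a:b,c:d],None,fx=4,fy=4,interpolation=cv2.INTER_CUBIC)
    pt=lambda X:tuple(int(v) for v in ((proj(n,X)[0]-[c,a]+.375)*4))
    def poly(P,col):
        for i in range(len(P)-1): cv2.line(im,pt(W(*P[i])),pt(W(*P[i+1])),col,1)
    for y in(-16.25,16.25): poly([(-160,y,20),(148,y,20)],(255,0,0))
    poly([(148,-30,40),(148,30,40),(160,30,40),(160,-30,40),(148,-30,40)],(255,0,255))
    poly([(-14,-45,36),(-95,-45,36),(-95,-35,36),(-14,-35,36)],(0,255,0))
    for k in range(5): 
        x=90-30*k;poly([(x-15,-15,44),(x+15,-15,44),(x+15,15,44),(x-15,15,44),(x-15,-15,44)],(0,255,255))
    cv2.imwrite(f"pics/{name}.png",im)
E
```

```text
(array([-481.8,  540. ,  131.4]), array([ 0.    , -0.    ,  1.0314])) [605.77534131 215.78645316 231.35044121]
```

View pics/ov_t.png

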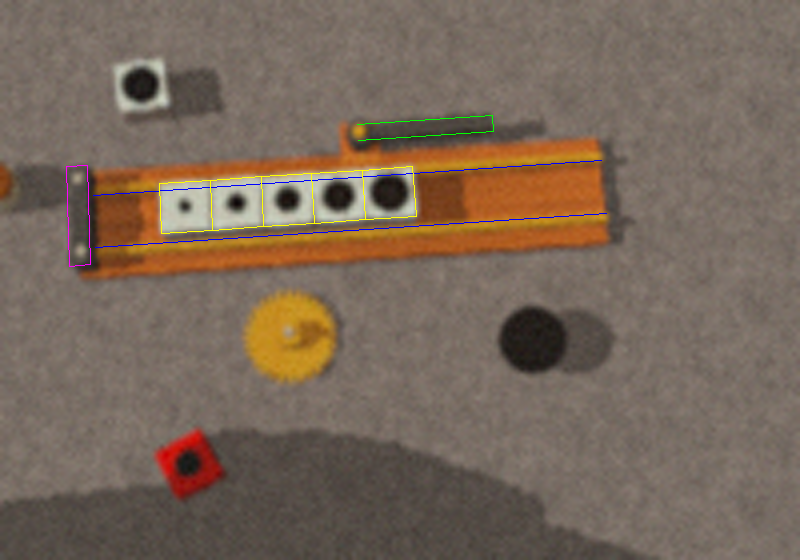

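View pics/ov_s.png

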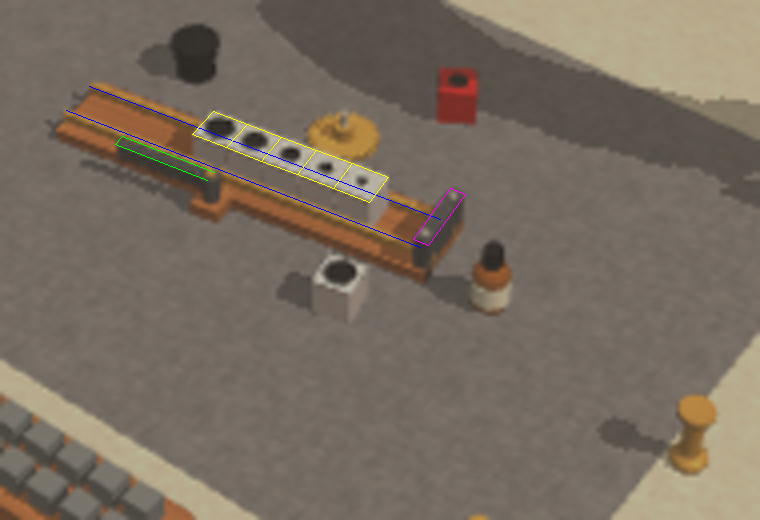

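>>> jog_arm([
  {"xyz": [-482, 540, 131], "rotation": [0, 0, 1.031], "grip": 0},
  {"xyz": [-482, 540, 131], "rotation": [0, 0, 1.031], "grip": 0},
  {"xyz": [-482, 540, 131], "rotation": [0, 0, 1.031], "grip": 0},
  {"xyz": [-482, 540, 131], "rotation": [0, 0, 1.031], "grip": 0},
  {"xyz": [-482, 540, 131], "rotation": [0, 0, 1.031], "grip": 0},
  {"xyz": [-482, 540, 131], "rotation": [0, 0, 1.031], "grip": 0},
  {"xyz": [-482, 540, 131], "rotation": [0, 0, 1.031], "grip": 0},
  {"xyz": [-482, 540, 131], "rotation": [0, 0, 1.031], "grip": 0},
  {"xyz": [-482, 540, 131], "rotation": [0, 0, 1.031], "grip": 0},
  {"xyz": [-482, 540, 131], "rotation": [0, 0, 1.031], "grip": 0},
  {"xyz": [-482, 540, 131], "rotation": [0, 0, 1.031], "grip": 0},
  {"xyz": [-482, 540, 131], "rotation": [0, 0, 1.031], "grip": 0},
  {"xyz": [-482, 540, 131], "rotation": [0, 0, 1.031], "grip": 0},
  {"xyz": [-482, 540, 131], "rotation": [0, 0, 1.031], "grip": 0},
  {"xyz": [-482, 540, 131], "rotation": [0, 0, 1.031], "grip": 0},
  {"xyz": [-482, 540, 131], "rotation": [0, 0, 1.031], "grip": 0},
], squeeze=40)

```text
t: 2.8
tool_pos: [0.5624, -0.0581, 0.1006]
orientation: [-0.0, 0.998, 0.067, 0.0]
force: [-0.4, 1.0, -0.3]
gripper_width: 0.0001
```

```bash
python3 - <<'E'
from h import *
p,Rt,L,s=tcp();print(s["t"],L,s["force"],s["gripper_width"],s["joints"]);print(delta(-85,0,24))
im=camera("top")[:,:,::-1];cv2.imwrite("pics/t1.png",cv2.resize(im[140:300,180:380],None,fx=4,fy=4,interpolation=cv2.INTER_CUBIC)[:600])
E
```

```text
2.8 [-8.38916355e+01 -8.90630949e-02  1.00589573e+02] [-0.36512443  0.95365545 -0.27901398] 8.720265813763462e-05 [-0.50457876  0.30580053  0.62528962  1.85402265 -0.20581727  1.04596344
  0.33737837]
(array([-0.1,  1.2, 76.6]), array([-0.0006, -0.0005,  0.0022]))
```

View pics/t1.png

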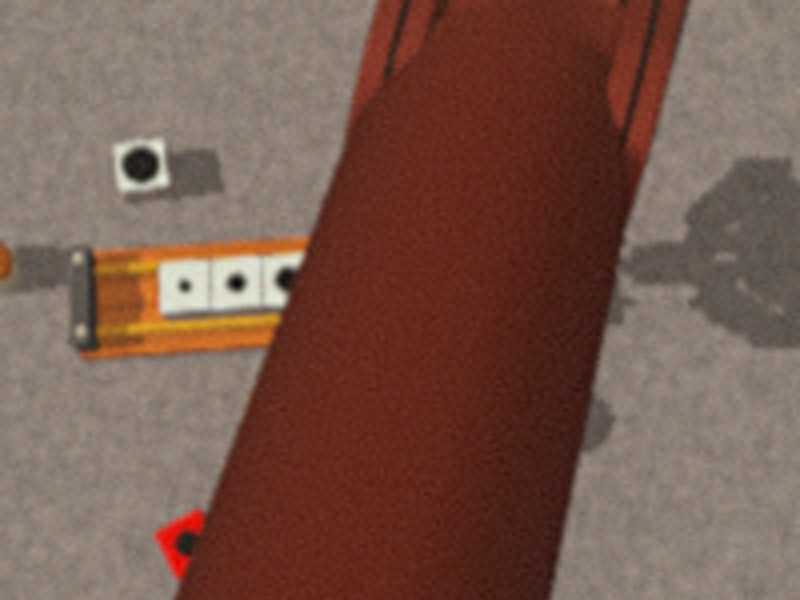

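>>> jog_arm([
  {"xyz": [0, 0, 30], "rotation": [0, 0, 0], "grip": 0},
  {"xyz": [0, 0, 60], "rotation": [0, 0, 0], "grip": 0},
  {"xyz": [0, 0, 70], "rotation": [0, 0, 0], "grip": 0},
  {"xyz": [0, 0, 76], "rotation": [0, 0, 0], "grip": 0},
  {"xyz": [0, 0, 76], "rotation": [0, 0, 0], "grip": 0},
])

```text
t: 3.48
tool_pos: [0.5627, -0.0594, 0.0248]
orientation: [0.0, 0.998, 0.066, 0.0]
force: [0.2, -0.3, 0.5]
gripper_width: 0.0001
```

```bash
python3 - <<'E'
from h import *
p,Rt,L,s=tcp();print(s["t"],L,s["force"],s["gripper_width"])
im=camera("scene")[:,:,::-1];cv2.imwrite("pics/s2.png",cv2.resize(im[160:310,200:400],None,fx=4,fy=4,interpolation=cv2.INTER_CUBIC))
E
```

```text
3.475 [-85.18153806  -0.26588009  24.82848298] [ 0.16214897 -0.26246886  0.51301364] 9.691279917398997e-05
```

View pics/s2.png

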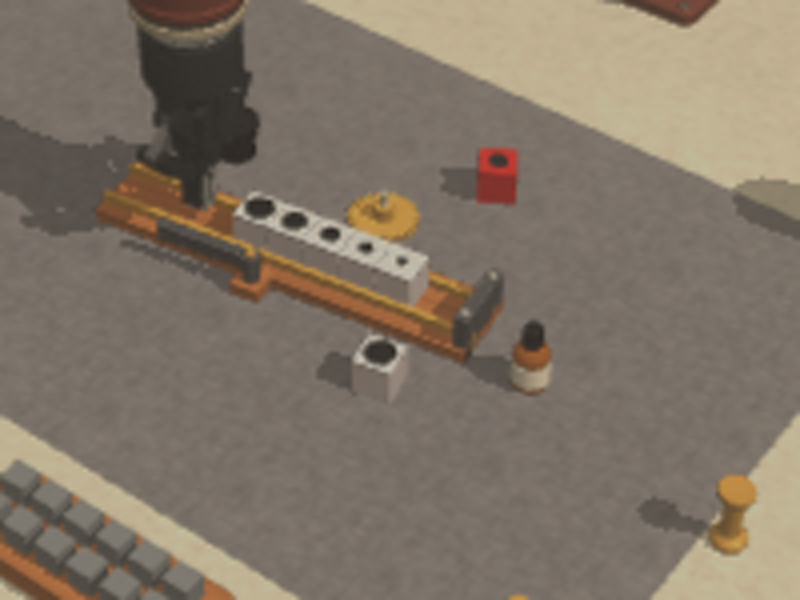

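>>> jog_arm([
  {"xyz": [0, -8, 0], "rotation": [0, 0, 0], "grip": 0},
  {"xyz": [0, -16, 0], "rotation": [0, 0, 0], "grip": 0},
  {"xyz": [0, -21, 0], "rotation": [0, 0, 0], "grip": 0},
  {"xyz": [0, -24, 0], "rotation": [0, 0, 0], "grip": 0},
  {"xyz": [0, -27, 0], "rotation": [0, 0, 0], "grip": 0},
  {"xyz": [0, -30, 0], "rotation": [0, 0, 0], "grip": 0},
  {"xyz": [0, -33, 0], "rotation": [0, 0, 0], "grip": 0},
  {"xyz": [0, -37, 0], "rotation": [0, 0, 0], "grip": 0},
  {"xyz": [0, -41, 0], "rotation": [0, 0, 0], "grip": 0},
  {"xyz": [0, -45, 0], "rotation": [0, 0, 0], "grip": 0},
  {"xyz": [0, -49, 0], "rotation": [0, 0, 0], "grip": 0},
])

```text
t: 4.9
tool_pos: [0.5559, -0.0106, 0.0243]
orientation: [0.0, 0.998, 0.066, -0.0]
force: [-0.5, -3.1, 0.9]
gripper_width: -0.0003
```

```bash
python3 - <<'E'
from h import *
p,Rt,L,s=tcp();print(s["t"],L,s["force"],s["gripper_width"])
im=camera("scene")[:,:,::-1];cv2.imwrite("pics/s3.png",cv2.resize(im[180:280,220:350],None,fx=6,fy=6,interpolation=cv2.INTER_CUBIC))
E
```

```text
4.9 [-35.88173173   0.08232906  24.32807766] [-0.49830669 -3.06411623  0.85506507] -0.0002587686346328426
```

View pics/s3.png

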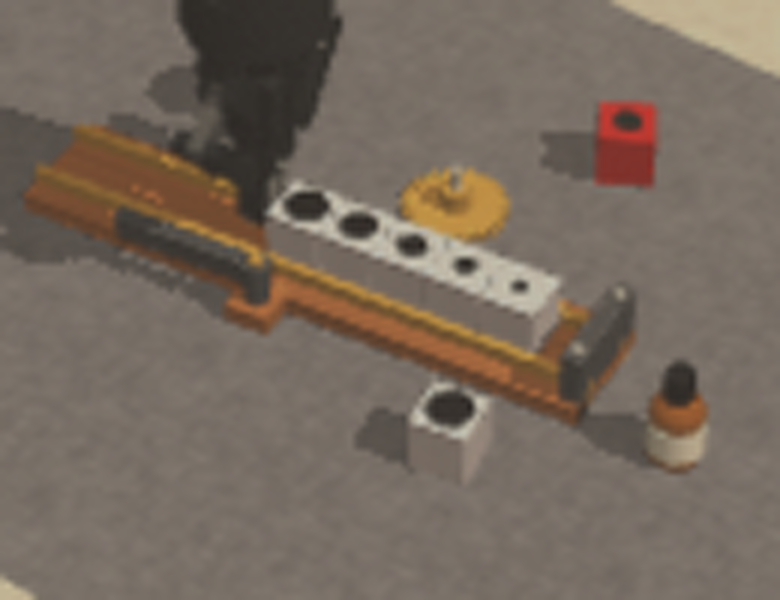

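>>> jog_arm([
  {"xyz": [0, -3, 0], "rotation": [0, 0, 0], "grip": 0},
  {"xyz": [0, -7, 0], "rotation": [0, 0, 0], "grip": 0},
  {"xyz": [0, -11, 0], "rotation": [0, 0, 0], "grip": 0},
  {"xyz": [0, -14, 0], "rotation": [0, 0, 0], "grip": 0},
  {"xyz": [0, -17, 0], "rotation": [0, 0, 0], "grip": 0},
  {"xyz": [0, -18, 0], "rotation": [0, 0, 0], "grip": 0},
])

```text
t: 5.7
tool_pos: [0.5535, 0.0072, 0.0243]
orientation: [-0.0, 0.998, 0.067, -0.0]
force: [-0.3, -2.3, 0.7]
gripper_width: 0.0
```

```bash
python3 - <<'E'
from h import *
p,Rt,L,s=tcp();print(s["t"],L,s["force"],s["gripper_width"])
im=camera("scene")[:,:,::-1];cv2.imwrite("pics/s4.png",cv2.resize(im[180:280,220:350],None,fx=6,fy=6,interpolation=cv2.INTER_CUBIC))
im=camera("top")[:,:,::-1];cv2.imwrite("pics/t4.png",cv2.resize(im[180:260,180:300],None,fx=6,fy=6,interpolation=cv2.INTER_CUBIC))
E
```

```text
5.7 [-17.92666389   0.09080305  24.33436838] [-0.29004637 -2.2647066   0.68572387] 1.5765229073181916e-06
```

View pics/s4.png

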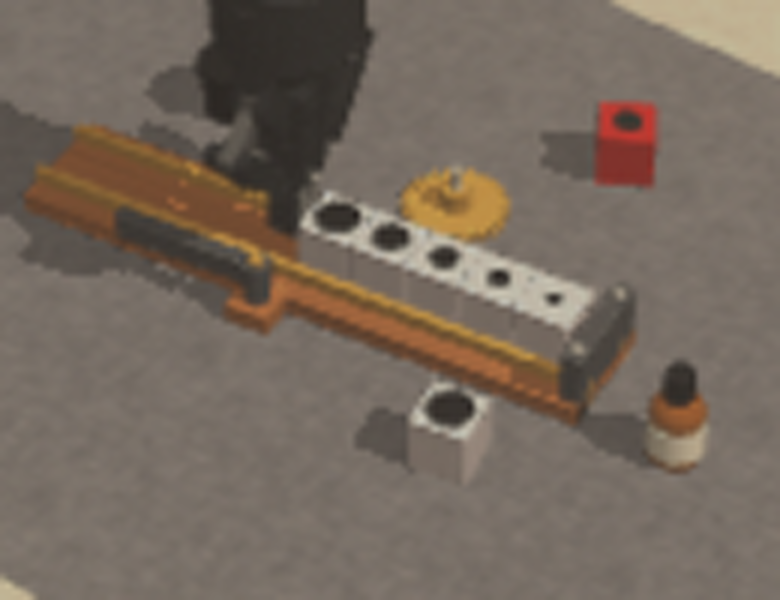

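View pics/t4.png

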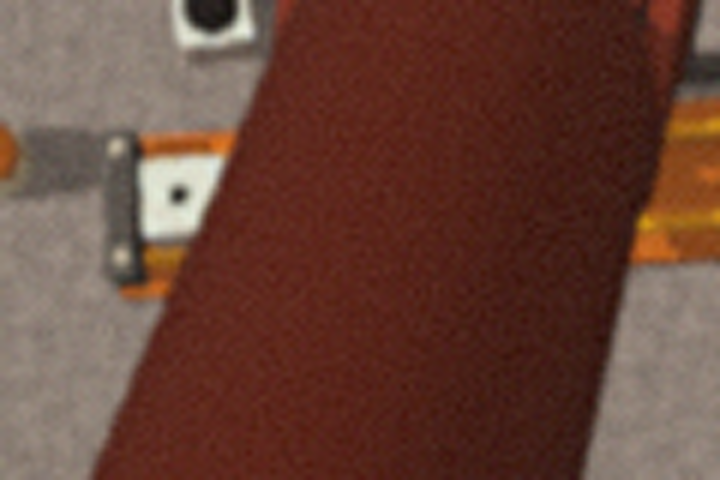

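>>> jog_arm([
  {"xyz": [0, -1.5, 0], "rotation": [0, 0, 0], "grip": 0},
  {"xyz": [0, -3, 0], "rotation": [0, 0, 0], "grip": 0},
])

```text
t: 6.05
tool_pos: [0.5531, 0.0099, 0.0243]
orientation: [0.0, 0.998, 0.066, 0.0]
force: [0.9, -1.7, 1.0]
gripper_width: -0.0001
```

>>> jog_arm([
  {"xyz": [0, -1, 0], "rotation": [0, 0, 0], "grip": 0},
  {"xyz": [0, -1.5, 0], "rotation": [0, 0, 0], "grip": 0},
])

```text
t: 6.3
tool_pos: [0.553, 0.0105, 0.0244]
orientation: [0.001, 0.998, 0.066, 0.0]
force: [0.7, -6.5, -0.2]
gripper_width: 0.0001
```

>>> jog_arm([
  {"xyz": [0, -1, 0], "rotation": [0, 0, 0], "grip": 0},
  {"xyz": [0, -1, 0], "rotation": [0, 0, 0], "grip": 0},
])

```text
t: 6.55
tool_pos: [0.553, 0.0105, 0.0244]
orientation: [0.001, 0.998, 0.066, 0.0]
force: [0.8, -9.5, -0.4]
gripper_width: -0.0003
```

>>> jog_arm([
  {"xyz": [0, -1, 0], "rotation": [0, 0, 0], "grip": 0},
  {"xyz": [0, -1, 0], "rotation": [0, 0, 0], "grip": 0},
])

```text
t: 6.8
tool_pos: [0.5529, 0.0106, 0.0244]
orientation: [0.001, 0.998, 0.065, 0.0]
force: [1.5, -10.7, 0.3]
gripper_width: 0.0
```

>>> jog_arm([
  {"xyz": [0, 2, 0], "rotation": [0, 0, 0], "grip": 0},
  {"xyz": [0, 6, 0], "rotation": [0, 0, 0], "grip": 0},
  {"xyz": [0, 20, 0], "rotation": [0, 0, 0], "grip": 0},
  {"xyz": [0, 40, 0], "rotation": [0, 0, 0], "grip": 0},
  {"xyz": [0, 64, -30], "rotation": [0, 0, 0], "grip": 0},
  {"xyz": [10, 66, -60], "rotation": [0, 0, 0], "grip": 0},
  {"xyz": [50, 66, -60], "rotation": [0, 0, 0], "grip": 0},
  {"xyz": [75, 66, -60], "rotation": [0, 0, 0], "grip": 0},
  {"xyz": [75, 66, -60], "rotation": [0, 0, 0], "grip": 0},
  {"xyz": [75, 66, -60], "rotation": [0, 0, 0], "grip": 0},
])

```text
t: 8.05
tool_pos: [0.6349, -0.0429, 0.0839]
orientation: [0.0, 0.998, 0.066, -0.001]
force: [0.1, -0.3, 0.3]
gripper_width: 0.0001
```

```bash
python3 - <<'E'
from h import *
p,Rt,L,s=tcp();print(s["t"],L,s["force"],delta(-80,-75,26))
im=camera("scene")[:,:,::-1];cv2.imwrite("pics/s5.png",cv2.resize(im[180:280,220:350],None,fx=6,fy=6,interpolation=cv2.INTER_CUBIC))
im=camera("top")[:,:,::-1];cv2.imwrite("pics/t5.png",cv2.resize(im[180:260,180:300],None,fx=6,fy=6,interpolation=cv2.INTER_CUBIC))
E
```

```text
8.05 [-78.37930039 -73.96930095  83.94578868] [ 0.12912395 -0.28025728  0.33413295] (array([ 1.1,  1.6, 57.9]), array([ 0.0001,  0.0012, -0.0005]))
```

View pics/s5.png

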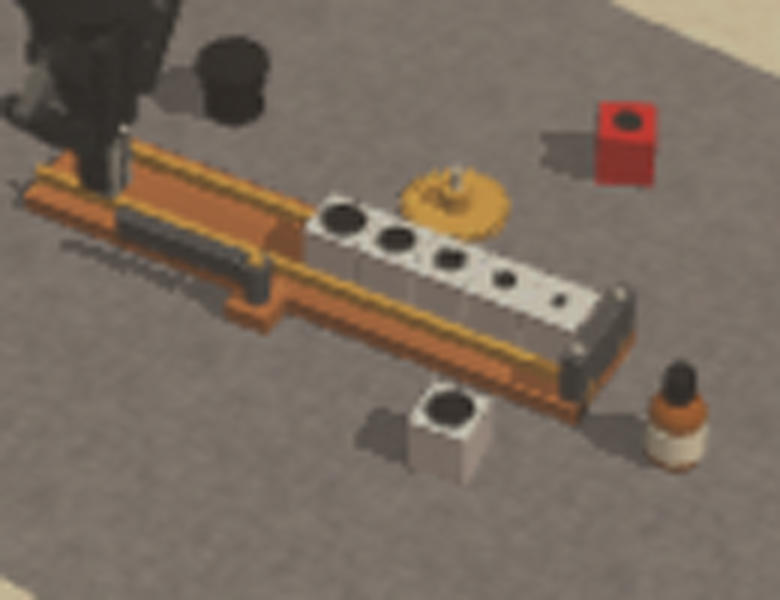

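View pics/t5.png

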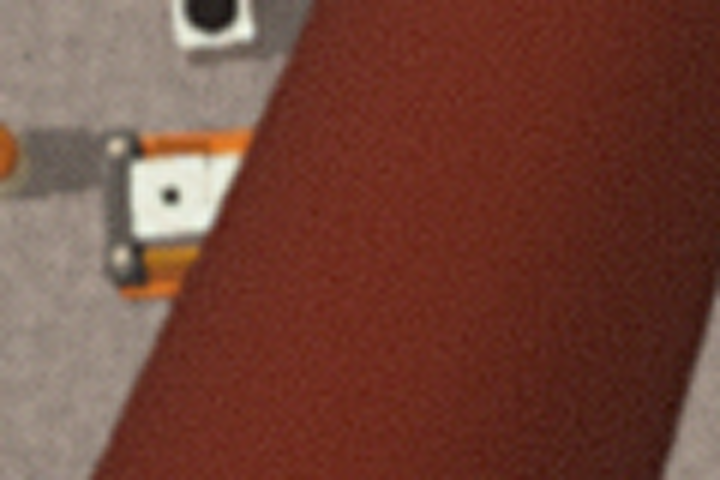

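>>> jog_arm([
  {"xyz": [1, 2, 30], "rotation": [0, 0, 0], "grip": 0},
  {"xyz": [1, 2, 50], "rotation": [0, 0, 0], "grip": 0},
  {"xyz": [1, 2, 58], "rotation": [0, 0, 0], "grip": 0},
  {"xyz": [1, 2, 59], "rotation": [0, 0, 0], "grip": 0},
])

```text
t: 8.65
tool_pos: [0.6367, -0.0439, 0.0251]
orientation: [0.0, 0.998, 0.066, -0.0]
force: [-0.1, 0.0, 0.5]
gripper_width: -0.0001
```

```bash
python3 - <<'E'
from h import *
p,Rt,L,s=tcp();print(s["t"],L,s["force"])
for th in np.radians(np.arange(0,96,7.5)):
    b=np.array([-np.cos(th),np.sin(th)]);n=np.array([-np.sin(th),-np.cos(th)])
    c=np.array([-14,-40])+60*b+(5+12.5*np.sin(th)+14.5*np.cos(th))*n
    d=delta(c[0],c[1],25)[0];print(round(np.degrees(th),1),c.round(1),d)
im=camera("scene")[:,:,::-1];cv2.imwrite("pics/s6.png",cv2.resize(im[180:280,220:350],None,fx=6,fy=6,interpolation=cv2.INTER_CUBIC))
E
```

```text
8.65 [-79.58972878 -75.62935921  25.07008404] [-0.11430106  0.0101047   0.49864679]
0.0 [-74.  -59.5] [-16.1  -5.6   0.1]
7.5 [-76.2 -53. ] [-22.6  -3.4   0.1]
15.0 [-77.7 -46. ] [-29.7  -1.9   0.1]
22.5 [-78.3 -38.5] [-37.2  -1.3   0.1]
30.0 [-77.9 -30.6] [-45.   -1.7   0.1]
37.5 [-76.3 -22.6] [-53.   -3.3   0.1]
45.0 [-73.5 -14.6] [-61.   -6.1   0.1]
52.5 [-69.4  -6.9] [-68.8 -10.2   0.1]
60.0 [-64.    0.4] [-76.  -15.6   0.1]
67.5 [-57.4   7. ] [-82.6 -22.2   0.1]
75.0 [-49.6  12.6] [-88.2 -30.    0.1]
82.5 [-41.  17.] [-92.6 -38.7   0.1]
90.0 [-31.5  20. ] [-95.6 -48.1   0.1]
```

View pics/s6.png

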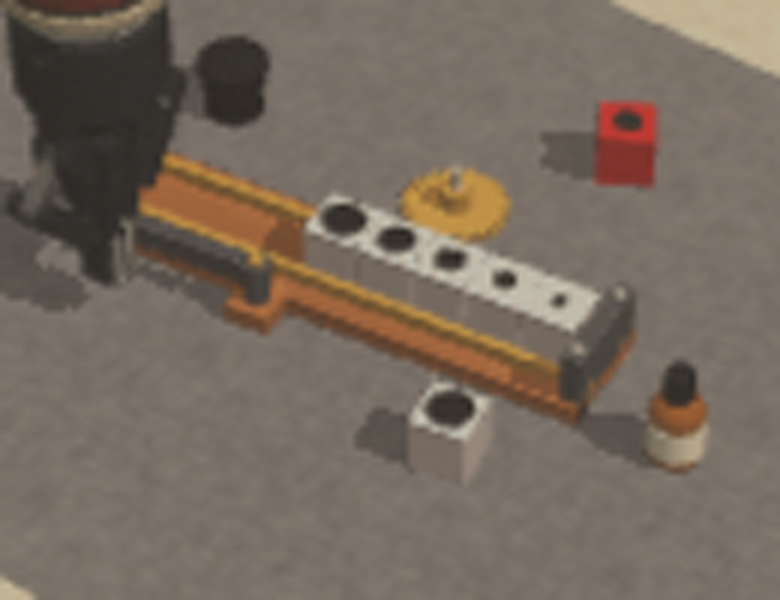

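Finger is outside the bar near its tip (about pixel (115,260) in the crop). Sweep to about 60° first.

>>> jog_arm([
  {"xyz": [-8, -5, 0], "rotation": [0, 0, 0], "grip": 0},
  {"xyz": [-14, -5.5, 0], "rotation": [0, 0, 0], "grip": 0},
  {"xyz": [-18, -5, 0], "rotation": [0, 0, 0], "grip": 0},
  {"xyz": [-22.5, -3.5, 0], "rotation": [0, 0, 0], "grip": 0},
  {"xyz": [-29.5, -2, 0], "rotation": [0, 0, 0], "grip": 0},
  {"xyz": [-37, -1.5, 0], "rotation": [0, 0, 0], "grip": 0},
  {"xyz": [-45, -1.5, 0], "rotation": [0, 0, 0], "grip": 0},
  {"xyz": [-53, -3.5, 0], "rotation": [0, 0, 0], "grip": 0},
  {"xyz": [-61, -6, 0], "rotation": [0, 0, 0], "grip": 0},
  {"xyz": [-69, -10, 0], "rotation": [0, 0, 0], "grip": 0},
  {"xyz": [-76, -15.5, 0], "rotation": [0, 0, 0], "grip": 0},
])

```text
t: 10.07
tool_pos: [0.559, -0.0384, 0.0253]
orientation: [0.0, 0.998, 0.066, -0.0]
force: [1.2, -1.1, 0.4]
gripper_width: 0.0003
```

```bash
python3 - <<'E'
from h import *
p,Rt,L,s=tcp();print(s["t"],L,s["force"])
for c in [(-57.4,7),(-49.6,12.6),(-41,17),(-31.5,20)]: print(delta(*c,25)[0])
im=camera("scene")[:,:,::-1];cv2.imwrite("pics/s7.png",cv2.resize(im[180:280,220:350],None,fx=6,fy=6,interpolation=cv2.INTER_CUBIC))
E
```

```text
10.075 [-63.87528219   0.6790578   25.31918034] [ 1.23038955 -1.05333733  0.43561549]
[-6.3 -6.5  0.3]
[-11.9 -14.3   0.3]
[-16.3 -22.9   0.3]
[-19.3 -32.4   0.3]
```

View pics/s7.png

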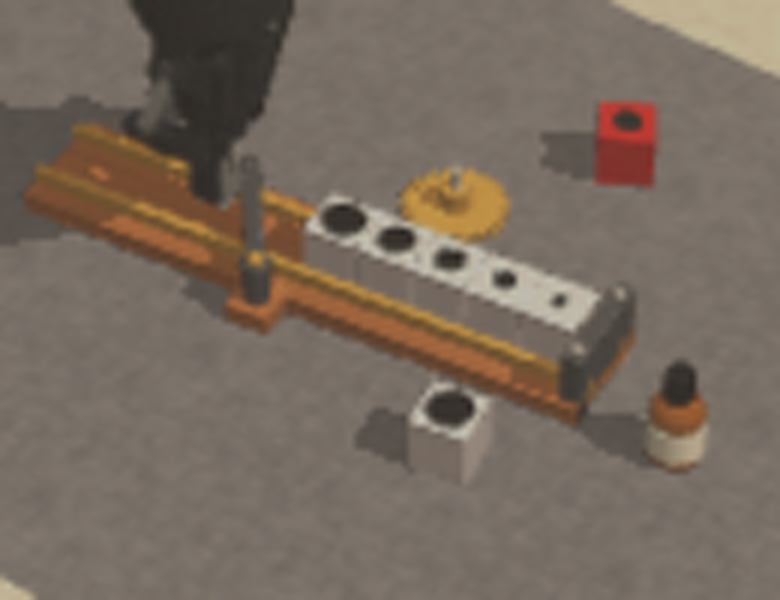

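The bar is at roughly 60° (pivot (257,260), tip (250,160) in the crop) and follows the finger; the row is still tight.

>>> jog_arm([
  {"xyz": [-6.5, -6.5, 0], "rotation": [0, 0, 0], "grip": 0},
  {"xyz": [-12, -14, 0], "rotation": [0, 0, 0], "grip": 0},
  {"xyz": [-16, -22, 0], "rotation": [0, 0, 0], "grip": 0},
  {"xyz": [-18, -26, 0], "rotation": [0, 0, 0], "grip": 0},
  {"xyz": [-19, -29, 0], "rotation": [0, 0, 0], "grip": 0},
  {"xyz": [-19, -31, 0], "rotation": [0, 0, 0], "grip": 0},
])

```text
t: 10.88
tool_pos: [0.5365, -0.0104, 0.0253]
orientation: [0.0, 0.998, 0.066, -0.0]
force: [1.0, -0.8, 0.2]
gripper_width: 0.0005
```

>>> jog_arm([
  {"xyz": [0, -1, 0], "rotation": [0, 0, 0], "grip": 0},
  {"xyz": [0, -2, 0], "rotation": [0, 0, 0], "grip": 0},
])

```text
t: 11.12
tool_pos: [0.5363, -0.0088, 0.0252]
orientation: [0.0, 0.998, 0.066, -0.0]
force: [-0.8, -4.0, -0.0]
gripper_width: -0.0
```

>>> jog_arm([
  {"xyz": [0, -1, 0], "rotation": [0, 0, 0], "grip": 0},
  {"xyz": [0, -1, 0], "rotation": [0, 0, 0], "grip": 0},
])

```text
t: 11.38
tool_pos: [0.5363, -0.0087, 0.0253]
orientation: [0.001, 0.998, 0.066, 0.0]
force: [0.3, -5.0, -0.9]
gripper_width: -0.0002
```

```bash
python3 - <<'E'
from h import *
p,Rt,L,s=tcp();print(s["t"],L,s["force"])
im=camera("scene")[:,:,::-1];cv2.imwrite("pics/s8.png",cv2.resize(im[180:280,220:350],None,fx=6,fy=6,interpolation=cv2.INTER_CUBIC))
E
```

```text
11.375 [-31.46255874  19.22100904  25.30980065] [ 0.31437572 -5.04201794 -0.85757475]
```

View pics/s8.png

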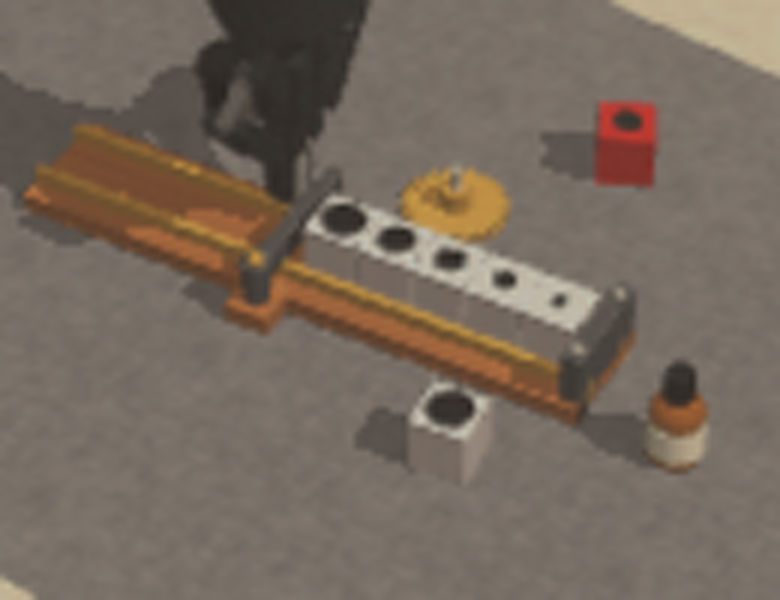

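>>> jog_arm([
  {"xyz": [0, 3, 0], "rotation": [0, 0, 0], "grip": 0},
  {"xyz": [0, 12, 0], "rotation": [0, 0, 0], "grip": 0},
  {"xyz": [0, 30, -10], "rotation": [0, 0, 0], "grip": 0},
  {"xyz": [0, 60, -50], "rotation": [0, 0, 0], "grip": 0},
  {"xyz": [0, 110, -100], "rotation": [0, 0, 0], "grip": 0},
  {"xyz": [0, 160, -130], "rotation": [0, 0, 0], "grip": 0},
  {"xyz": [0, 210, -150], "rotation": [0, 0, 0], "grip": 0},
  {"xyz": [0, 250, -150], "rotation": [0, 0, 0], "grip": 0},
  {"xyz": [0, 250, -150], "rotation": [0, 0, 0], "grip": 0},
  {"xyz": [0, 250, -150], "rotation": [0, 0, 0], "grip": 0},
  {"xyz": [0, 250, -150], "rotation": [0, 0, 0], "grip": 0},
])

```text
t: 12.8
tool_pos: [0.5695, -0.2541, 0.1754]
orientation: [-0.0, 0.998, 0.067, -0.0]
force: [0.3, 1.0, 0.3]
gripper_width: -0.0
```

```bash
python3 - <<'E'
from h import *
p,Rt,L,s=tcp();print(s["t"],L,s["force"])
im=camera("scene")[:,:,::-1];cv2.imwrite("pics/s9.png",cv2.resize(im[180:280,220:350],None,fx=6,fy=6,interpolation=cv2.INTER_CUBIC))
im=camera("top")[:,:,::-1].copy();cv2.imwrite("pics/t9f.png",im)
print([(np.round(d["rect"]).tolist(),round(d["p"],2)) for d in search_frame("top","keeper")])
a,b,c,d=160,300,180,380;n="top"
im=cv2.resize(im[a:b,c:d],None,fx=4,fy=4,interpolation=cv2.INTER_CUBIC)
pt=lambda X:tuple(int(v) for v in ((proj(n,X)[0]-[c,a]+.375)*4))
for k in range(5):
    x=131-30*k;P=[(x-15,-15,44),(x+15,-15,44),(x+15,15,44),(x-15,15,44)]
    for i in range(4): cv2.line(im,pt(W(*P[i])),pt(W(*P[i-1])),(0,255,255),1)
P=[(-19,-45,36),(-9,-45,36),(-9,41,36),(-19,41,36)]
for i in range(4): cv2.line(im,pt(W(*P[i])),pt(W(*P[i-1])),(0,255,0),1)
cv2.imwrite("pics/t9.png",im)
E
```

```text
12.8 [-279.08459371   18.73044489  175.36163179] [0.34201511 1.01173767 0.32514585]
[([271.0, 193.0, 275.0, 225.0], 0.64)]
```

View pics/t9.png

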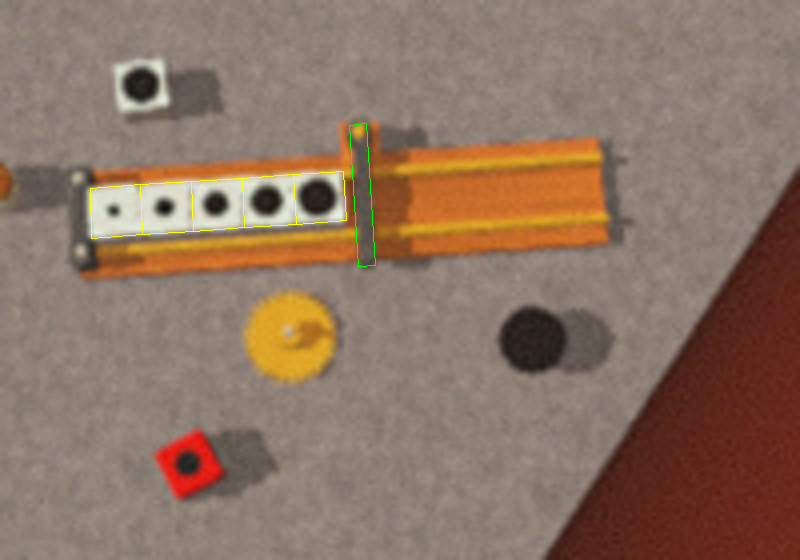

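View pics/s9.png

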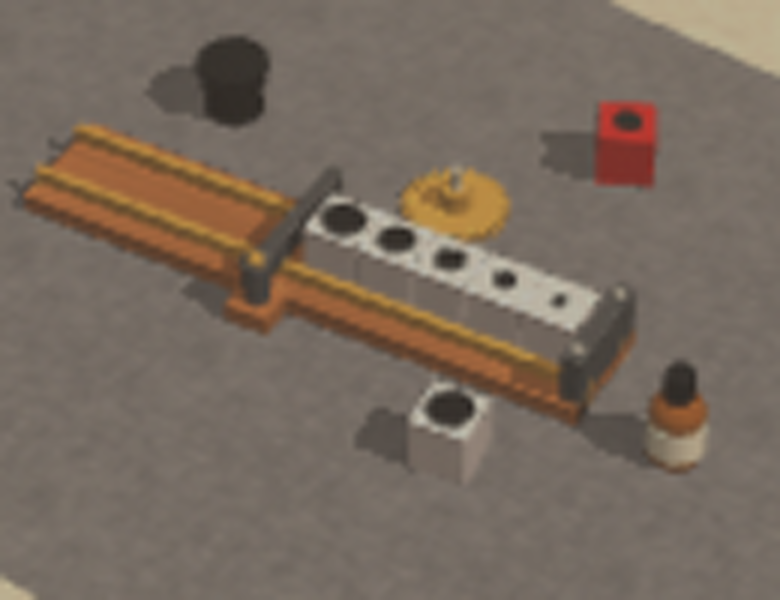

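```bash
python3 -c "
from cell import *
print(read_state()['dq']); print(close_job())"
```

```text
[ 4.15258364e-04  1.59901924e-03  3.47085022e-03 -1.91577245e-03
 -5.57564667e-05 -5.24047668e-04 -1.12845548e-03]
the job is handed in; nothing more can be done
None
```

I pushed the five-block row about 43 mm along the slot with the shut fingertips until it stood against the end stop, then swung the keeper closed behind it. I handed the job in at about 12.9 s; no verdict was reported.

**Row:** At the end of the push, force rose from about 2 N to 11 N and the tool stopped moving. The last top and scene pictures show block1 against the stop plate, the blocks touching and upright.

**Keeper:** It met its own stop at about 5 N, with the tool where a fully closed bar predicts. In the last top picture it lies on the drawn outline of the closed bar.

**Bystanders and robot:** The spare block, red look-alike, gear, loupe and bottle stand where they were by eye. I did not recheck the pillar, tweezers and screwdriver; the arm never reached down near them. The arm was well clear and at rest when I handed in.

**Checks that disagreed:** My rail estimate was about 2 mm off along the slot (stop and row at 146 against the given 148), and the two-view block heights read about 2 mm high (46 against 44). Both are within the calibration tolerance; I relied on force contact for the final positions.

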